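# Pack the decorate-it-yourself sweet set into its fitted gift box

### The arm

A 6-joint arm with a two-finger parallel gripper is mounted at the origin on a cart in front of the work surface, level with it; the furniture and walls round the work are solid. World frame = base frame: x ahead of the robot, y to its left, z up, the work surface at z = 0. Lengths are in m, angles in rad, forces in N, time in s.
With the tool pointing down it reaches from about 0.35 to 1 m from the base axis. Payload 7.1 kg.
Tool frame: the origin (TCP) lies between the finger pads; the fingertips stand 22 mm ahead of it and the grasp point (between the pads) lies 3 mm ahead of it; z points along the fingers, y is the line along which they close (so a half turn about z gives the same grasp; the last joint's range is limited). The gripper opens to 85 mm and grips with 20 to 120 N. Pads are 22 mm wide; open, the fingers measure 114 mm over their backs; the gripper's body (76 mm by 85 mm) begins 54 mm behind the grasp point. The pads swing forward as they close: fully open they stand 13 mm farther back than shut.
Start: joints at [-1.173, 0.423, 1.63, -0, 1.089, -0.019], TCP at [0.253, -0.571, 0.253] pointing down, gripper open.
Joint ranges: [-3, 3], [-0.9, 2.11], [0.09, 2.58], [-1.31, 4.45], [0.11, 2.69], [-2.54, 2.54]. Speed limits (rad/s): [2.39, 2.39, 3.01, 3.14, 3.14, 3.14].

### API

Orientations are given as a rotation vector (axis times angle).
In Python, from rig import manip gives the robot as it stands. The module is installed in compiled form; this text tells all that it offers. Calls block until the motion is done:
- manip.move_to(position, orientation): joint-space move of the TCP to a pose.
- manip.servo_line(position, orientation=None, rate=0.15): straight line of the TCP; orientation=None keeps the orientation; rate is the mean speed in m/s.
- manip.set_joints(angles): joint-space move.
- manip.command_gripper(opening, f_grip=None): finger opening in m; f_grip is the grip in N (None keeps the last); returns when the fingers have stopped.
- manip.hold(seconds).
- manip.solve_ik(position, orientation): joint angles nearest the present ones, or None.
- manip.camera(name): name is "scene" or "top" or "wrist"; returns a dict with "image" (400x640x3 uint8, red, green, blue), "fx", "fy", "cx", "cy" (pixels), "cam_to_world" (4x4, takes a point from camera to world coordinates); the wrist camera has in their place "mount" (4x4, takes a point from camera to tool coordinates, whose origin is the TCP and whose axes are the flange's). Camera axes: x right, y down, z forward; pixel columns grow to the right and rows downward; lengths in m; the calibration is good to about 2 mm. A picture is of the moment at which its call begins: read the wrist's pose just before it. There is no depth.
A pose or a line that the arm cannot do raises manip.IKError and nothing moves.
- manip.sign_off(): hands the job in; it is judged then, once.
Readings, each from a call of its own:
- manip.get_time(): time.
- manip.get_joint_positions(): joint angles.
- manip.get_joint_vel(): joint speeds.
- manip.get_tau(): joint torques, N m.
- manip.get_position(): TCP position.
- manip.get_ee_rot(): TCP orientation.
- manip.get_contact_force(): force on the tool from outside, world axes, zero at the start.
- manip.get_torque(): the same for the moment, N m.
- manip.get_width(): finger opening in m.
- manip.get_grip_force(): force on a finger pad.
Only numpy, scipy, OpenCV 4.12 (cv2) and the standard library are available. Lean on these libraries where they do the work, as an engineer would, in place of code of your own. Each camera call takes 0.05 s, during which the arm holds its last target. There are 200 camera calls.

### The job

Pack the gift set: put the amber syrup jar, the lidded cream tub from the worktop, the wrapped green sweet and the steel piping nozzle each into the well of the gift box that is cut to its shape and size, upright and fully down on the floor of the well. Keep the jar and the tub upright all the way, and leave the violet jar where it stands.

Things in the scene. Friction and masses are not known exactly. Their poses are not given: they have to be found in the camera images.
- cream_tub: Round cream-coloured tub (the one standing on the worktop beside the other things, not the one on the carton at the back) of whipped cream with its lid pressed on, 51 mm tall, lid 70 mm across and 10 mm high at the top (41 to 51 mm up), body at most 62 mm across below it; about 0.2 kg, the lid stays on. Origin: centre of its underside, z up. Stands on the worktop; can be gripped across the lid or the body.
- syrup_jar: Small jar of amber-brown syrup with a black lid, 38 mm across, 60 mm tall, about 0.07 kg. Origin: centre of its underside, z up.
- wrapped_sweet: Pale green sweet in a clear wrapper; the solid part is a block 56 x 56 mm and 36 mm tall, the wrapper's loose edges reach 65 x 62 mm and give no resistance; 55 g. Origin: centre of its underside (within 1 mm), z up, x and y along the block's sides. Any quarter turn of it fits its well.
- piping_nozzle: Steel piping nozzle, a cone standing on its wide end: 26 mm across at the foot, narrowing to about 9 mm at the top, 32 mm tall, 12 g. Origin: centre of its underside, z up. Can be gripped across the upper half of the cone.
- insert_tub: Wine-red insert 109 x 109 x 15 mm with the largest round well, 78 mm across at the rim, for the cream tub. In one of the gift box's four places, axes parallel to the box's. Origin: centre of its underside, 4 mm above the worktop; z up. The well is central, its floor 5 mm and its rim 15 mm above the origin; its walls slope, so that it is 8 mm narrower at the floor and guides a thing set down slightly off centre. Fixed.
- insert_jar: Wine-red insert 109 x 109 x 15 mm with the middle-sized round well, 54 mm across at the rim, for the syrup jar. In one of the gift box's four places, axes parallel to the box's. Origin: centre of its underside, 4 mm above the worktop; z up. The well is central, its floor 5 mm and its rim 15 mm above the origin; its walls slope, so that it is 8 mm narrower at the floor and guides a thing set down slightly off centre. Fixed.
- insert_sweet: Wine-red insert 109 x 109 x 15 mm with the square well, 72 x 72 mm at the rim with sides along its x and y axes, for the wrapped sweet. In one of the gift box's four places, axes parallel to the box's. Origin: centre of its underside, 4 mm above the worktop; z up. The well is central, its floor 5 mm and its rim 15 mm above the origin; its walls slope, so that it is 8 mm narrower at the floor and guides a thing set down slightly off centre. Fixed.
- insert_nozzle: Wine-red insert 109 x 109 x 15 mm with the smallest round well, 42 mm across at the rim, for the piping nozzle. In one of the gift box's four places, axes parallel to the box's. Origin: centre of its underside, 4 mm above the worktop; z up. The well is central, its floor 5 mm and its rim 15 mm above the origin; its walls slope, so that it is 8 mm narrower at the floor and guides a thing set down slightly off centre. Fixed.
- gift_box: Shallow open cardboard gift box, 230 x 230 mm outside, walls 4 mm thick and 26 mm high, floor 4 mm thick, filled by the four inserts (tops 19 mm above the worktop), two by two in changing order, wells 110 mm apart. Origin: centre of its underside on the worktop, z up, x and y along its sides. Its wine-red lid lies further back and is not used. Fixed.
- violet_jar: Small jar of violet paste with a dark violet lid, 36 mm across, 64 mm tall, 0.07 kg, standing on the worktop behind the things. Origin: centre of its underside, z up. Loose; not part of the set.
Mind the look-alikes: they are no part of the job. Leave any blue or pink look-alike of the cream_tub alone.

How it is judged:
By the outcome, as a careful person would: the job done as asked, in the order asked, and still so for the second after the job is handed in, with the robot touching nothing.
It also fails if it takes over 112 s, if anything falls off the work surface, if the arm or the gripper's body presses on something with over 40 N, if the wrist force passes 120 N, or if a joint passes its speed limit or range.

## Working session

There is one attempt and no reset: what is moved stays moved. The work goes in short steps, each a Python script; the robot and the scene stay as the last script left them, time stands still between calls to the robot, and variables do not carry over. Pictures are saved under pics/ and viewed, at most 14 in all, crops included, and the job is handed in when it is done.

```bash
mkdir -p pics; python3 - <<'E'
from rig import manip
import cv2,numpy as np
for n in("top","scene"):
    c=manip.camera(n); cv2.imwrite(f"pics/{n}0.png",c["image"][:,:,::-1])
    print(n,c["fx"],c["fy"],c["cx"],c["cy"]);print(np.round(c["cam_to_world"],4))
print(manip.get_ee_rot(),manip.get_time(),manip.get_contact_force())
print(manip.camera("wrist")["mount"])
E
```

```text
top 412.41528264358175 412.41528264358175 318.43639888695964 200.97862120379742
[[-1.7800e-02 -9.9000e-01  1.3970e-01  4.3670e-01]
 [-9.9980e-01  1.7600e-02 -3.1000e-03 -7.5100e-02]
 [ 6.0000e-04 -1.3970e-01 -9.9020e-01  1.1463e+00]
 [ 0.0000e+00  0.0000e+00  0.0000e+00  1.0000e+00]]
scene 514.0471255441765 514.0471255441765 319.82879711845374 194.47053062517216
[[-0.7002 -0.4439  0.5592 -0.2075]
 [-0.714   0.441  -0.5438  0.6876]
 [-0.0052 -0.7801 -0.6257  0.9163]
 [ 0.      0.      0.      1.    ]]
[-3.07226761e+00 -6.49718754e-01  3.63445406e-04] 0.1 [0.70613293 0.32524441 0.03314547]
[[-8.60729848e-05 -9.63355053e-01 -2.68229442e-01  6.82333778e-02]
 [ 9.99999968e-01 -1.94574149e-05 -2.51011159e-04  4.09963399e-04]
 [ 2.36593817e-04 -2.68229455e-01  9.63355025e-01 -1.19602991e-01]
 [ 0.00000000e+00  0.00000000e+00  0.00000000e+00  1.00000000e+00]]
```

View pics/top0.png

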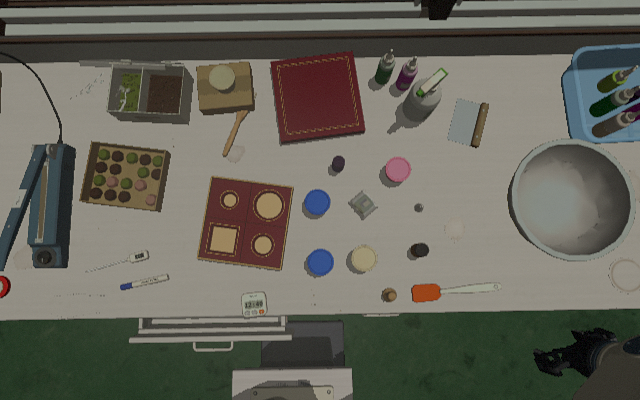

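View pics/scene0.png

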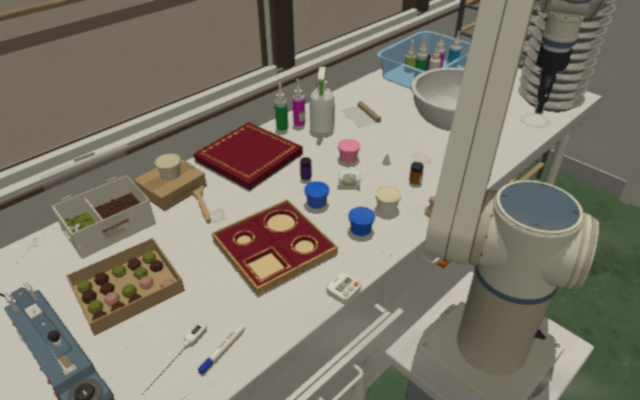

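The top view shows the tub at (363,259), syrup jar (419,251), sweet (363,205) and nozzle (419,208). The wells are tub (269,206), jar (263,245), square (223,239) and nozzle (230,200). Next I'll refine these on an enlarged crop.

```bash
cat > h.py <<'E'
from rig import manip
import cv2,numpy as np
from scipy.spatial.transform import Rotation as Rot
def ray(c,T,u,v,z):
    d=T[:3,:3]@[(u-c["cx"])/c["fx"],(v-c["cy"])/c["fy"],1]
    o=T[:3,3]; return (o+d*(z-o[2])/d[2])[:2]
def proj(c,T,p):
    q=T[:3,:3].T@(np.array(p)-T[:3,3]); return np.array([c["fx"]*q[0]/q[2]+c["cx"],c["fy"]*q[1]/q[2]+c["cy"]])
def down(a):  # closing line (tool y) at world angle a, tool z down
    y=np.array([np.cos(a),np.sin(a),0]);z=np.array([0,0,-1.]);return Rot.from_matrix(np.c_[np.cross(y,z),y,z]).as_rotvec()
def wrist():
    T=np.eye(4);T[:3,3]=manip.get_position();T[:3,:3]=Rot.from_rotvec(manip.get_ee_rot()).as_matrix()
    c=manip.camera("wrist");return c,T@c["mount"]
E
python3 - <<'E'
from h import *
c=manip.camera("top");T=c["cam_to_world"]
im=cv2.resize(c["image"][150:310,195:435,::-1],None,fx=3.33,fy=3.33,interpolation=cv2.INTER_CUBIC)
cv2.imwrite("pics/crop.png",im)
for n,u,v,z in[("tub",363,259,.051),("jar",419,250,.06),("sweet",363,205,.036),("noz",419,208,.03),("violet",338,163,.064),("w_n",230,200,.019),("w_t",269,206,.019),("w_s",223,239,.019),("w_j",263,245,.019)]:
    print(n,ray(c,T,u,v,z).round(4))
E
```

```text
tub [ 0.4351 -0.193 ]
jar [ 0.4558 -0.3393]
sweet [ 0.5802 -0.1993]
noz [ 0.57   -0.3525]
violet [ 0.6914 -0.1328]
w_n [0.6028 0.1655]
w_t [0.5842 0.0578]
w_s [0.4958 0.1832]
w_j [0.4776 0.0743]
```

View pics/crop.png

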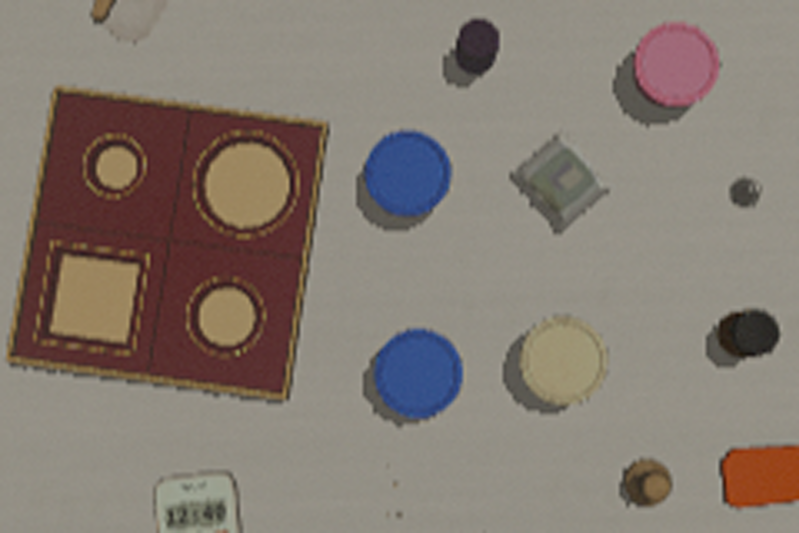

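The crop confirms the layout, with the box yawed about −7° and the sweet turned about 45°. I'll fit the box from its rim corners and take one closer wrist view of the items.

```bash
python3 - <<'E'
from h import *
c=manip.camera("top");T=c["cam_to_world"]
f=lambda x,y,z: ray(c,T,195+(x+.5)/3.33-.5,150+(y+.5)/3.33-.5,z)
P=np.array([f(x,y,.026) for x,y in[(56,88),(328,123),(289,400),(11,361)]])
print("box",P.mean(0),[np.linalg.norm(P[i]-P[i-1]).round(4) for i in range(4)],[np.degrees(np.arctan2(*(P[i]-P[i-1])[::-1])).round(1) for i in range(4)])
for n,x,y,z in[("n",115,167,.019),("t",247,184,.019),("s",95,299,.019),("j",227,317,.019),("TUB",563,361,.051),("JAR",754,333,.06),("SW",559,184,.036),("NOZ",745,191,.016)]: print(n,f(x,y,z).round(4))
t0=manip.get_time()
manip.move_to([.53,-.27,.30],down(-np.pi/2)); print(manip.get_time()-t0,manip.get_joint_positions())
c,T=wrist();cv2.imwrite("pics/w1.png",c["image"][:,:,::-1])
np.savez("w1.npz",T=T,K=[c["fx"],c["fy"],c["cx"],c["cy"]]);print(c["fx"])
E
```

```text
box [0.54036284 0.1196473 ] [np.float64(0.2264), np.float64(0.2281), np.float64(0.2282), np.float64(0.2271)] [np.float64(-8.2), np.float64(-98.4), np.float64(171.6), np.float64(81.1)]
n [0.6034 0.1677]
t [0.5872 0.0583]
s [0.4946 0.1827]
j [0.478  0.0748]
TUB [ 0.4375 -0.1949]
JAR [ 0.4566 -0.3447]
SW [ 0.5805 -0.198 ]
NOZ [ 0.5745 -0.3544]
1.525 [-4.92283834e-01  3.29419509e-01  1.65613640e+00 -2.75576139e-04
  1.15617956e+00  1.07910246e+00]
340.7726367598304
```

View pics/w1.png

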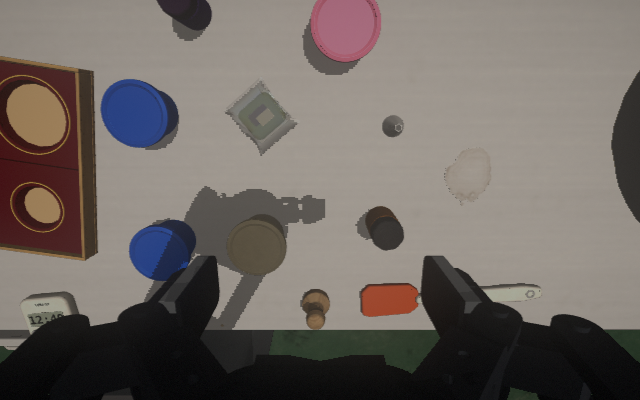

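The wrist view shows the tub lid at (257,244), jar lid (387,236), sweet (262,116) and nozzle (393,126). I'll cross-check these against the top-view positions and enlarge the sweet for its yaw.

```bash
python3 - <<'E'
import numpy as np,cv2
from h import ray
d=np.load("w1.npz");c=dict(zip(("fx","fy","cx","cy"),d["K"]));T=d["T"]
for n,u,v,z in[("tub",257,244,.051),("jar",387,236,.06),("sw",262,116,.02),("noz_foot",392,126,.010)]: print(n,ray(c,T,u,v,z).round(4))
im=cv2.imread("pics/w1.png")
a=cv2.resize(im[70:165,210:420],None,fx=3.8,fy=3.8,interpolation=cv2.INTER_CUBIC)
cv2.imwrite("pics/w1c.png",cv2.convertScaleAbs(a,alpha=1.4))
E
```

```text
tub [ 0.4452 -0.1979]
jar [ 0.4586 -0.3466]
sw [ 0.5887 -0.2053]
noz_foot [ 0.577  -0.3558]
```

View pics/w1c.png

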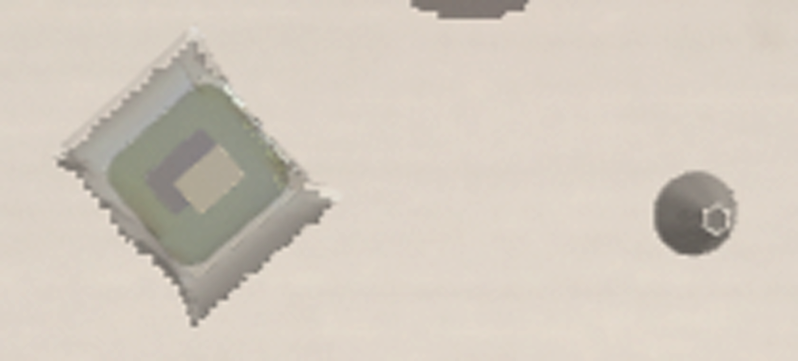

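The sweet's green face runs from about (205,85) to (290,180) in the crop, so it's turned about 50° in the image. The tub's x differs by 8 mm between the two views, so I'll look from close above each item.

```bash
python3 - <<'E'
from h import *
import pickle
t0=manip.get_time();S={};ims=[]
for n,p,h in[("sweet",[.584,-.2015],.036),("noz",[.575,-.355],.03),("jar",[.4575,-.3455],.06),("tub",[.441,-.196],.051)]:
    manip.move_to([*p,h+.14],down(-np.pi/2))
    c,T=wrist();S[n]=dict(fx=c["fx"],fy=c["fy"],cx=c["cx"],cy=c["cy"],T=T)
    ims.append(c["image"][40:290,120:520,::-1])
pickle.dump(S,open("S.pkl","wb"))
cv2.imwrite("pics/m.png",cv2.convertScaleAbs(np.vstack([np.hstack(ims[:2]),np.hstack(ims[2:])]),alpha=1.5))
print(manip.get_time()-t0,manip.get_time())
E
```

```text
2.7333 4.5583
```

View pics/m.png

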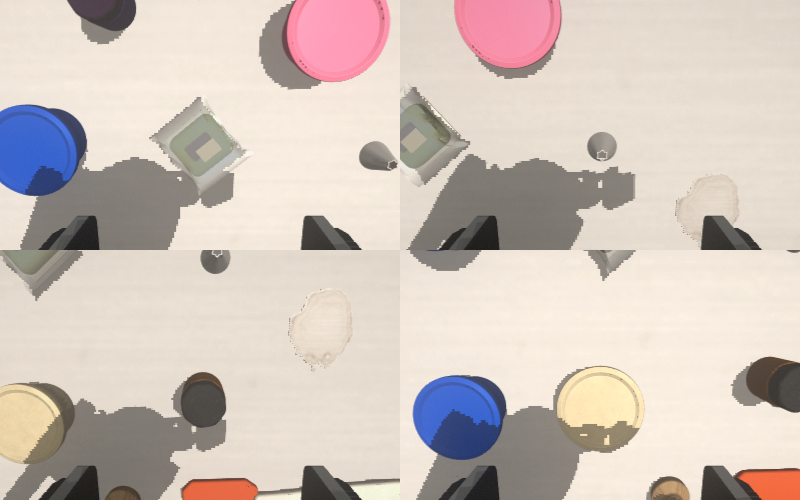

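The mosaic (full-image pixels) gives the sweet's face centre at (323,185), nozzle foot (322,186), jar lid (323,194) and tub lid (321,200).

```bash
python3 - <<'E'
from h import *
import pickle
S=pickle.load(open("S.pkl","rb"))
for n,u,v,z in[("sweet",323,185,.036),("noz",322,186,.0),("noz",322,195,.032),("jar",323,194,.06),("tub",321,200,.051)]: print(n,ray(S[n],S[n]["T"],u,v,z).round(4))
s=S["sweet"];g=lambda q,z:np.array([ray(s,s["T"],120+x,40+y,z) for x,y in q])
for q,z in(([(203,97),(251,155),(200,193),(152,137)],.01),([(205,108),(243,150),(203,182),(162,143)],.036)):
    P=g(q,z);print(P.mean(0).round(4),[(np.degrees(np.arctan2(*(P[i]-P[i-1])[::-1]))%90).round(1) for i in range(4)],[np.linalg.norm(P[i]-P[i-1]).round(3) for i in range(4)])
E
```

```text
sweet [ 0.5943 -0.2052]
noz [ 0.5772 -0.3586]
noz [ 0.5772 -0.3584]
jar [ 0.4608 -0.3478]
tub [ 0.4403 -0.1969]
[ 0.5872 -0.2043] [np.float64(37.7), np.float64(40.1), np.float64(38.4), np.float64(38.8)] [np.float64(0.055), np.float64(0.065), np.float64(0.056), np.float64(0.065)]
[ 0.5933 -0.2054] [np.float64(39.1), np.float64(42.4), np.float64(40.2), np.float64(45.0)] [np.float64(0.043), np.float64(0.044), np.float64(0.041), np.float64(0.045)]
```

Sweet yaw is about 39°. I'll take one close look at the box, then grasp the jar.

```bash
cat >> h.py <<'E'
def pick(p,a,z,pre,f,shut=0.0):
    manip.command_gripper(pre)
    manip.move_to([*p,.17],down(a)); manip.servo_line([*p,z+.02],rate=.25); manip.servo_line([*p,z],rate=.06)
    manip.command_gripper(shut,f)
    print("grip",manip.get_width(),manip.get_grip_force())
    manip.servo_line([*p,.17],rate=.2)
    print("up",manip.get_width(),manip.get_time())
def place(p,a,z,rel):
    manip.move_to([*p,.17],down(a)); manip.servo_line([*p,z+.03],rate=.2)
    f0=manip.get_contact_force()[2]
    for h in np.arange(.02,-.0041,-.002):
        manip.servo_line([*p,z+h],rate=.05)
        df=manip.get_contact_force()[2]-f0
        if df>4: break
    print("touch",h,df)
    manip.command_gripper(rel); manip.hold(.2); manip.servo_line([*p,.18],rate=.2); print("t",manip.get_time())
E
python3 - <<'E'
from h import *
import pickle
manip.move_to([.54,.12,.20],down(-np.pi/2))
c,T=wrist();S=dict(fx=c["fx"],fy=c["fy"],cx=c["cx"],cy=c["cy"],T=T);pickle.dump(S,open("B.pkl","wb"))
cv2.imwrite("pics/b.png",cv2.convertScaleAbs(c["image"][:,:,::-1],alpha=1.4))
pick([.4595,-.347],-np.pi/2,.048,.065,30)
E
```

```text
grip 0.03712087112143162 29.994059801101685
up 0.03730355555624403 10.1
```

View pics/b.png

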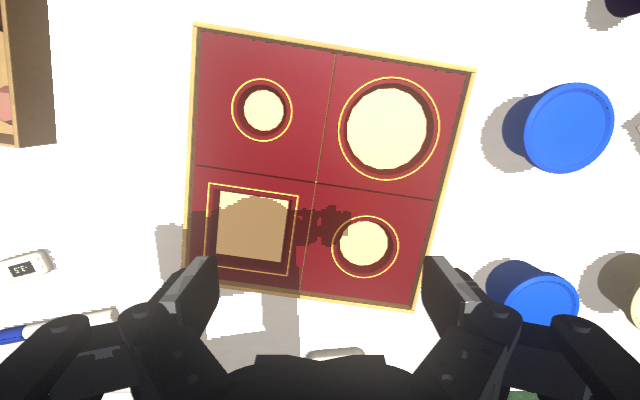

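The rims are centred at nozzle (262,110), tub (389,128), jar (365,247) and sweet (251,230). I'll average the fit with the top view and set the jar down.

```bash
python3 - <<'E'
from h import *
import pickle,json
B=pickle.load(open("B.pkl","rb"))
px=dict(n=(262,110),t=(389,128.5),j=(365,247),s=(251,230))
top=dict(n=(.6034,.1677),t=(.5872,.0583),s=(.4946,.1827),j=(.478,.0748))
W={k:ray(B,B["T"],*px[k],.019) for k in px}
for k in W: print(k,W[k].round(4),(W[k]-top[k]).round(4))
c=np.mean([np.add(W[k],top[k])/2 for k in W],0)
t=np.radians(-8.3);R=np.array([[np.cos(t),-np.sin(t)],[np.sin(t),np.cos(t)]])
well={k:(c+R@np.array(o)*.055).tolist() for k,o in dict(n=(1,1),t=(1,-1),s=(-1,1),j=(-1,-1)).items()}
print(well);json.dump(well,open("well.json","w"))
place(well["j"],-np.pi/2,.057,.065)
pick([.440,-.197],-np.pi/4,.044,.085,40)
E
```

```text
n [0.6064 0.1676] [ 0.003  -0.0001]
t [0.5908 0.0588] [0.0036 0.0005]
j [0.4807 0.0757] [0.0027 0.0009]
s [0.4979 0.183 ] [0.0033 0.0003]
{'n': [0.604735142864851, 0.16755730101516547], 't': [0.5888559607547439, 0.05870946421757883], 's': [0.49588730606726433, 0.18343648312527253], 'j': [0.4800081239571573, 0.07458864632768589]}
touch 1.734723475976807e-17 4.884299635007498
t 16.425
grip 0.06700802417501943 42.577824689797126
up 0.0669624387586508 20.1667
```

```bash
python3 - <<'E'
from h import *
c,T=wrist();a=c["image"][:,:,::-1][150:400]
s=manip.camera("scene")["image"][:,:,::-1][150:290,200:480]
b=cv2.resize(s,(640,320))
cv2.imwrite("pics/g.png",cv2.convertScaleAbs(np.vstack([a,b]),alpha=1.3))
E
```

```text
(no output)
```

View pics/g.png

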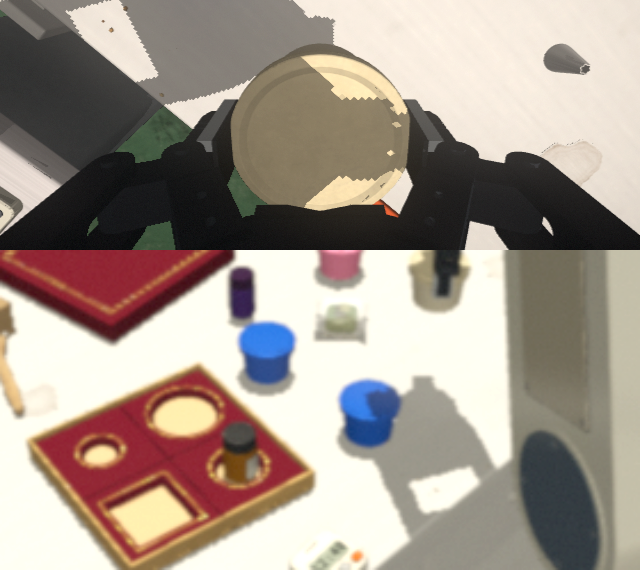

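The jar stands upright in its well and the tub hangs centred and upright in the fingers. I'll place the tub, then square up the sweet and pick it.

```bash
python3 - <<'E'
from h import *
import json
w=json.load(open("well.json"))
place(w["t"],-np.pi/4,.053,.085)
c=manip.camera("scene")["image"][:,:,::-1][150:290,200:480]
cv2.imwrite("pics/tub.png",cv2.resize(c,(640,320)))
p=[.588,-.2035];r=np.radians
a=next(x for x in(r(39),r(-141)) if manip.solve_ik([*p,.033],down(x)) is not None)
manip.move_to([*p,.15],down(a));manip.servo_line([*p,.034],rate=.15)
manip.command_gripper(0.0,20);print("sq",manip.get_width());manip.command_gripper(.085)
manip.servo_line([*p,.09],rate=.25)
pick(p,r(-51),.033,.085,30)
print(manip.get_joint_positions())
cv2.imwrite("pics/sw.png",wrist()[0]["image"][:,:,::-1])
E
```

```text
touch 1.734723475976807e-17 8.327857617717218
t 26.1417
sq 0.0552298881877232
grip 0.05516174533815768 32.66202628612518
up 0.05546839995966893 33.8667
[-3.52305502e-01  5.20850340e-01  1.69316653e+00  9.32604712e-06
  9.29323112e-01  5.37793183e-01]
```

View pics/tub.png

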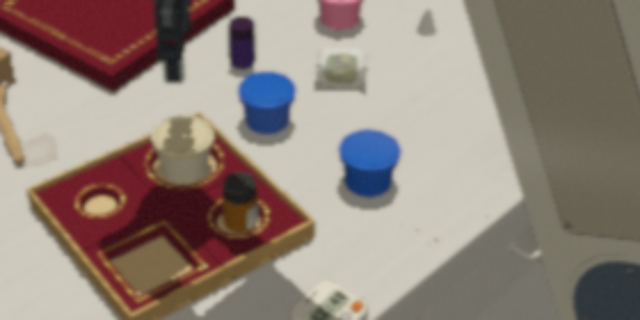

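View pics/sw.png

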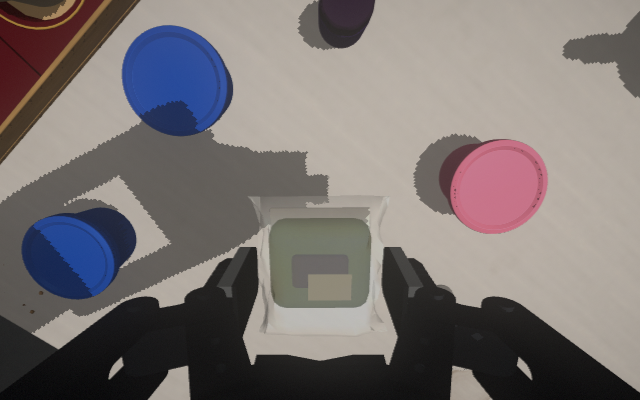

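The tub is seated in its well, and the sweet is held square (55.2 mm). I'll place the sweet and pick the nozzle.

```bash
python3 - <<'E'
from h import *
import json
w=json.load(open("well.json"))
place(w["s"],np.radians(-98.3),.042,.075)
pick([.5765,-.357],-np.pi/2,.036,.045,20)
c=manip.camera("scene")["image"][:,:,::-1][170:290,200:440]
a=wrist()[0]["image"][:,:,::-1][150:400]
cv2.imwrite("pics/n.png",np.vstack([cv2.resize(c,(640,320)),a]))
E
```

```text
touch 1.734723475976807e-17 4.8013672662488185
t 40.2583
grip 0.015795529447995168 19.031036444648635
up 0.016048678352074613 44.9083
```

View pics/n.png

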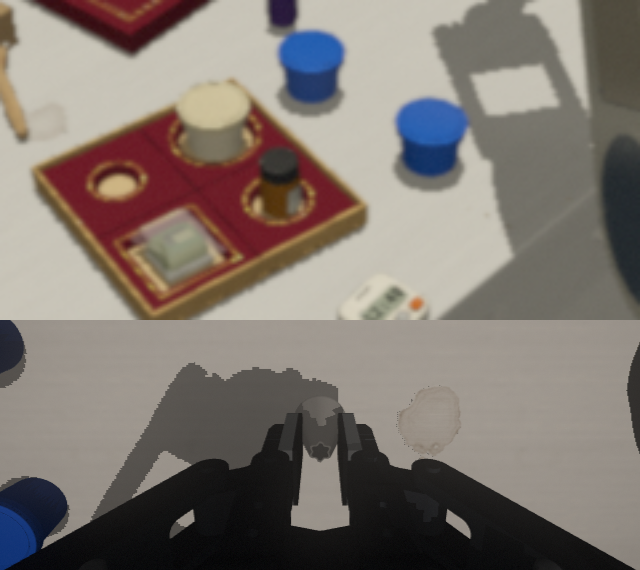

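The sweet is seated, and the nozzle is held upright, tip near full pixel (320,282). I'll correct for its offset in the grip and place it.

```bash
python3 - <<'E'
from h import *
import json
w=np.array(json.load(open("well.json"))["n"])
c,T=wrist();p=manip.get_position();o=ray(c,T,320,282,p[2]-.004)-p[:2];print(o)
o=np.clip(o,-.006,.006)
place(w-o,-np.pi/2,.045,.04)
manip.move_to([.53,-.05,.32],down(-np.pi/2))
s=manip.camera("scene")["image"][:,:,::-1][120:290,180:480]
t=manip.camera("top")["image"][:,:,::-1][150:310,195:435]
cv2.imwrite("pics/f.png",np.hstack([cv2.resize(s,(420,238)),cv2.resize(t,(357,238))]))
manip.move_to([.50,.10,.26],down(-np.pi/2))
cv2.imwrite("pics/f2.png",wrist()[0]["image"][:,:,::-1]);print(manip.get_time())
E
```

```text
[ 0.00057975 -0.00023047]
touch -0.001999999999999981 18.366295326374576
t 52.075
53.975
```

View pics/f.png

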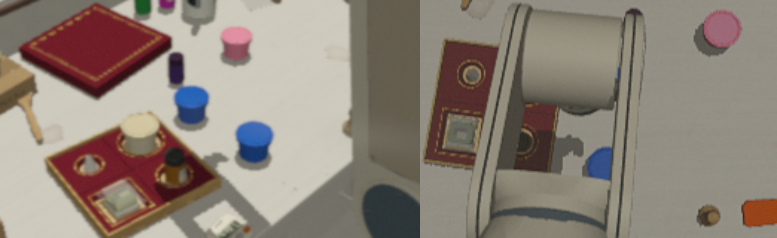

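View pics/f2.png

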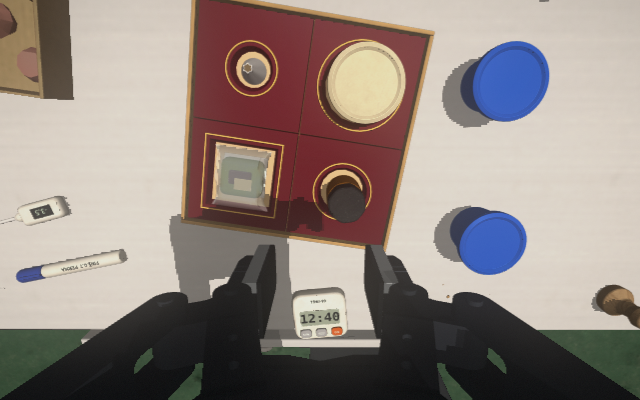

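All four items sit upright in their wells: nozzle (252,70), tub (366,82), sweet (243,177) and jar (347,197). The touch heights match the well floors and the violet jar hasn't moved.

```bash
python3 -c "
from rig import manip
print(manip.sign_off())"
```

```text
the job is handed in; nothing more can be done
None
```

The job is handed in: the jar, tub, sweet and nozzle went in that order into their matching wells, upright and down on the floor by camera and touch checks, at about 54 s; the violet jar was left untouched.

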